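# Load the washer feed and lock it with the gated lever

### The arm

A 6-joint arm with a two-finger parallel gripper is mounted at the origin on a cart in front of the work surface, level with it; the furniture and walls round the work are solid. World frame = base frame: x ahead of the robot, y to its left, z up, the work surface at z = 0. Lengths are in m, angles in degrees, forces in N, time in s.
With the tool pointing down it reaches from about 0.3 to 0.75 m from the base axis. Payload 8.5 kg.
Tool frame: the origin (TCP) lies on the mounting face of the last link; the fingertips stand 173 mm ahead of it and the grasp point (between the pads) lies 155 mm ahead of it (env.tips_ahead is the distance from the TCP to the fingertips, in m); z points along the fingers, x is the direction in which the jaws open and shut, and the axes are right-handed (so a half turn about z gives the same grasp; the last joint's range is limited). The gripper opens to 85 mm and grips with 20 to 120 N. Pads are 22 mm wide; open, the fingers measure 114 mm over their backs; the gripper's body (76 mm by 85 mm) begins 54 mm behind the grasp point. The pads swing forward as they close: fully open they stand 13 mm farther back than shut.
Start: joints at [62.493, 21.807, 74.336, -0, 83.858, -12.336], TCP at [0.144, 0.531, 0.405] pointing down, gripper open.
Joint ranges: [-178.18, 178.18], [-50.72, 133.34], [12.68, 142.11], [-81.47, 261.47], [9.98, 163.14], [-165.26, 165.26]. Speed limits (degrees/s): [136.94, 136.94, 180, 180, 180, 180].

### API

Orientations are given as a 3x3 rotation matrix whose columns are the frame's x, y, z axes.
In Python, from rig import env gives the robot as it stands. The module is installed in compiled form; this text tells all that it offers.
- The arm moves only by the tool step_arm, never from a script. Its argument "increments" is a list of rows, each an object of numbers: "x", "y", "z": the shift along the tool's x, y, z in cm; "wx", "wy", "wz": the turn, a rotation vector about the tool's x, y, z in rad; "gripper": the finger opening in cm, from 0 to 8.54. A call has 1 to 20 rows; each row shifts and turns the commanded pose from where the row before left it, along the tool's axes as they then stand; what a row does not reach is not made up. A row lasts 1/10 s, in which the tool goes at most 50 mm and 8.59 degrees, less where a joint would pass 70% of its speed; a pose out of reach is approached as far as the arm can. A call with a gripper value outside its range is refused whole. The fingers move at their own pace and stop on an object; "newtons" is the grip in N (left out, the last holds). Time passes only in rows, so rows that do not move let the fingers close. It gives the time, the measured TCP pose, the force and the opening at its end, in the units of the state.
- env.observe(): the state, without advancing time (a new reading comes with each control period).
- env.get_image(name): name is "side" or "top" or "wrist"; returns a dict with "color" (384x512x3 uint8, blue, green, red), "camera_matrix" (3x3 intrinsics, pixels), "rvec" (rotation vector, rad) and "tvec" (3), from world to camera coordinates, as OpenCV has them. Camera axes: x right, y down, z forward; pixel columns grow to the right and rows downward; lengths in m; the calibration is good to about 2 mm. A picture is of the moment at which its call begins. There is no depth.
- env.close_job(): hands the job in, once; it reports no verdict.
The state is a dict: "time_s": time; "q": joint angles; "qvel": joint speeds; "joint_efforts": joint torques, N m; "position": TCP position; "tool_rot": TCP orientation; "ft_force": force on the tool from outside, world axes, zero at the start; "wrist_torque": the same for the moment, N m; "grip_width": finger opening in m.
Only numpy, scipy, OpenCV 4.12 (cv2) and the standard library are available. Lean on these libraries where they do the work, as an engineer would, in place of code of your own. Each camera call takes 0.05 s, during which the arm holds its last target. There are 200 camera calls.

### The job

Set the nail brush, bristles down and lengthwise, on the upper part of the sloped steel lane of the loading unit and slide it down until it rests against the back stop. Then guide the black-knobbed lever beside it through the zigzag gate, out of the front slot and all the way into the rear end slot, which locks the load in. Leave the small white cup where it stands.

Things in the scene. Friction and masses are not known exactly. Their poses are not given: they have to be found in the camera images.
- nail_brush: White nail brush, a box-like body 36 (x) x 98 (y) x 32 (z, up) mm, about 45 g, lying bristles down on the worktop. Origin at the centre of its underside; long axis = its y. Either end may lead. It may be gripped across its 36 mm width.
- loader: Fixed loading unit: white base plate 270 (x) x 310 (y) x 12 mm; origin at the centre of its underside, on the worktop; x to the unit's rear (roughly away from the robot), y to its left, z up. Right half: a sloped steel lane along x, centre line y = -85 mm. Left half: the lever console, a box 154 x 102 mm centred on x 0, y +85, its slotted aluminium top at z = 87.5 mm.
- gate: The console's slotted top plate (set in the console; axes as the loader). Origin: middle of the zigzag slot, mid-thickness, 85 mm above the worktop. Slot 11 mm wide, lever stem 6 mm. The KNOB's centre passes these corners in the LOADER's frame (mm): (-43,100,136) > (-15,100,143) > (-15,70,143) > (15,70,143) > (15,100,143) > (43,100,136): back, right, back, left, back. One rib marks the front slot, two the rear.
- lane: Sloped steel lane, fixed to the unit. Origin on its floor at the foot of the back stop, mid-width; x runs down the slope to the stop (falling 18 degrees = 0.314 rad to the unit's rear), y left, z square to the floor. Floor from x = 0 up to -215 mm, 56 mm wide between rails 6 mm high; stop 28 mm high. The brush will not surely slide by itself; home, its centre is at x = -49 mm.
- retainer (a joint): Black tongue 32 mm wide in the lane's floor at lane x = -116 mm, geared to the lever: metres risen from rest, 0 to 0.02; its top is 6 mm below the floor at 0 and 14 mm above it with the lever in the rear slot, behind the brush. It stays below the floor while the lever is in the first leg of the gate.
- lever_knob (a point): Centre of the lever's round black knob, 31 mm in diameter, about 140 mm above the worktop; may be gripped from above. It moves on a sphere of radius 125 mm about the pivot at (0, 85, 20) mm in the loader's frame, with about 4 mm play to each side of its path, and 5 mm further on in the end slots. Friction only (about 1 N at the knob): it stays where it is left.
- lever_fore (a joint): Lever angle front to rear in rad: 0 in the front slot, about 0.23 at the first crossing to the right, 0.48 at the crossing back to the left, 0.71 in the rear end slot (up to 0.74 hard against its end). Starts anywhere from 0 to 0.2, in the first leg.
- lever_side (a joint): Lever angle sideways in rad: 0 in the left lanes (front slot, rear slot), 0.24 in the right lane between the two crossings.
- cup_white: Bystander: small white mixing cup, 42 mm diameter, 32 mm high, loose on the worktop; origin at the centre of its underside. Not to be moved.
Not all that is in view belongs to the job. Several things have the shape of the nail_brush; the one meant has the colours described above.

How it is judged:
By the outcome, as a careful person would: the job done as asked, in the order asked, and still so for the second after the job is handed in, with the robot touching nothing.
It also fails if it takes over 56 s, if anything falls off the work surface, if the arm or the gripper's body presses on something with over 40 N, if the wrist force passes 120 N, or if a joint passes its speed limit or range.

## Working session

There is one attempt and no reset: what is moved stays moved. The work goes in short steps, Python scripts to look and compute and a tool call to move; the robot and the scene stay as the last step left them, time stands still between calls to the robot, and variables do not carry over. Pictures are saved under pics/ and viewed, about 8 in all and at most 12, crops included, and the job is handed in when it is done.

Besides the shell and the picture viewer there is one more tool, called in YAML: its name, and indented under it one key for each argument. step_arm: Moves the arm, as the interface text tells. Its arguments: {"type":"object","properties":{"increments":{"type":"array"},"newtons":{"type":"number"}},"required":["increments"]}

```bash
mkdir -p pics; cat > h.py <<'E'
import numpy as np,cv2
from rig import env
def cam(n):
    d=env.get_image(n); R=cv2.Rodrigues(np.array(d["rvec"],float))[0]; return d["color"],np.array(d["camera_matrix"]),R,np.array(d["tvec"],float).ravel()
def ray(c,uv):
    _,K,R,t=c; o=-R.T@t; d=R.T@np.linalg.inv(K)@np.array([uv[0],uv[1],1.]); return o,d
def onz(c,uv,z):
    o,d=ray(c,uv); return o+d*(z-o[2])/d[2]
def proj(c,p):
    _,K,R,t=c; q=K@(R@np.array(p)+t); return q[:2]/q[2]
def two(c1,u1,c2,u2):
    o1,d1=ray(c1,u1);o2,d2=ray(c2,u2)
    s=np.linalg.lstsq(np.array([d1,-d2]).T,o2-o1,rcond=None)[0]
    a,b=o1+s[0]*d1,o2+s[1]*d2; return (a+b)/2,np.linalg.norm(a-b)
E
python3 - <<'E'
from h import *
for n in("top","side"):
    c=cam(n); cv2.imwrite(f"pics/{n}0.png",c[0]); np.savez(f"{n}0.npz",*c)
    print(n,-c[2].T@c[3])
s=env.observe();print(s["time_s"],s["position"],s["tool_rot"])
E
```

```text
top [ 0.40262527 -0.11702776  1.17096828]
side [ 0.74656404 -0.49295957  0.87061891]
0.1 [0.14394965 0.53078679 0.40415853] [[ 2.61767319e-01  9.65130803e-01 -6.35769479e-04]
 [ 9.65130121e-01 -2.61767915e-01 -1.18640520e-03]
 [-1.31146025e-03 -3.03038167e-04 -9.99999094e-01]]
```

View pics/top0.png

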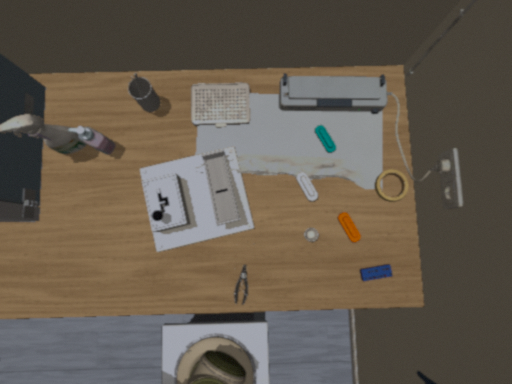

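View pics/side0.png

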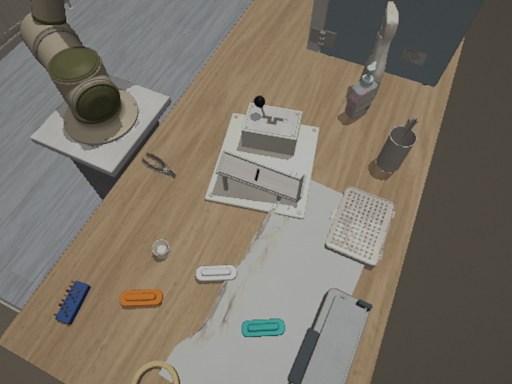

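The four brush shapes in the top view are white (307,187), orange (349,227), teal (325,139) and blue (376,272). I choose the white one. The loader is at about (197,198) and the cup at (311,235).

```bash
cat > m.py <<'E'
from h import *
T=[np.load("top0.npz")[f"arr_{i}"] for i in range(4)]; S=[np.load("side0.npz")[f"arr_{i}"] for i in range(4)]
E
python3 - <<'E'
from m import *
a=cv2.resize(T[0][135:255,130:330],None,fx=4,fy=4,interpolation=cv2.INTER_CUBIC)
b=cv2.resize(S[0][85:215,200:330],None,fx=4,fy=4,interpolation=cv2.INTER_CUBIC)
cv2.imwrite("pics/cropT.png",a);cv2.imwrite("pics/cropS.png",b)
hsv=cv2.cvtColor(T[0],cv2.COLOR_BGR2HSV)
for n,p in dict(plate=(240,220),lane=(225,190),mat=(330,165),brush=(302,182),cup=(311,235),wood=(280,230)).items(): print(n,hsv[p[1],p[0]])
m=((hsv[...,1]<45)&(hsv[...,2]>120)).astype(np.uint8)
n,l,st,ce=cv2.connectedComponentsWithStats(m)
for i in range(1,n):
    if st[i,4]>40:
        r=cv2.minAreaRect(np.argwhere(l==i)[:,::-1].astype(np.float32)); print(st[i],r)
E
```

```text
plate [ 17  19 120]
lane [ 0  5 56]
mat [ 17  14 127]
brush [110   5 148]
cup [ 48   8 167]
wood [ 17 103 134]
[ 289   76   98   29 2086] ((337.4999694824219, 89.99999237060547), (96.99998474121094, 27.999996185302734), 0.0)
[  140    83   243   169 20483] ((260.3529052734375, 146.91177368164062), (153.76759338378906, 252.96466064453125), 75.96376037597656)
[282  86  34  19 223] ((298.5, 95.0), (18.0, 33.0), 90.0)
[  0 114  32  17 304] ((14.807693481445312, 122.03846740722656), (11.374736785888672, 32.163047790527344), 78.69007110595703)
[ 68 126  22   8 104] ((78.5, 129.5), (7.0, 21.0), 90.0)
[ 89 134  13  12  69] ((95.88495635986328, 139.77432250976562), (7.431695461273193, 12.605659484863281), 41.18592834472656)
[454 149   8  57 162] ((457.6980285644531, 176.98019409179688), (56.418609619140625, 2.985111713409424), 84.2894058227539)
[442 160   8  10  61] ((445.73992919921875, 164.6800079345703), (9.192388534545898, 6.646804332733154), 81.8698959350586)
[307 228  12  13  91] ((312.2500305175781, 234.25003051757812), (10.60660171508789, 9.899494171142578), 45.0)
[132 315  50   9 290] ((156.58599853515625, 319.4190368652344), (7.6828718185424805, 49.031246185302734), 86.53176879882812)
[ 161  321  115   63 3084] ((217.52536010742188, 350.31573486328125), (112.84855651855469, 62.47568130493164), 2.12109637260437)
[ 76 322  29   8  90] ((90.27438354492188, 325.9695129394531), (5.079851150512695, 28.16004180908203), 83.6598129272461)
[296 322  20   3  44] ((305.5, 323.0), (2.0, 19.0), 90.0)
[126 326  23   4  54] ((137.0, 327.5), (22.0, 3.0), 0.0)
```

View pics/cropT.png

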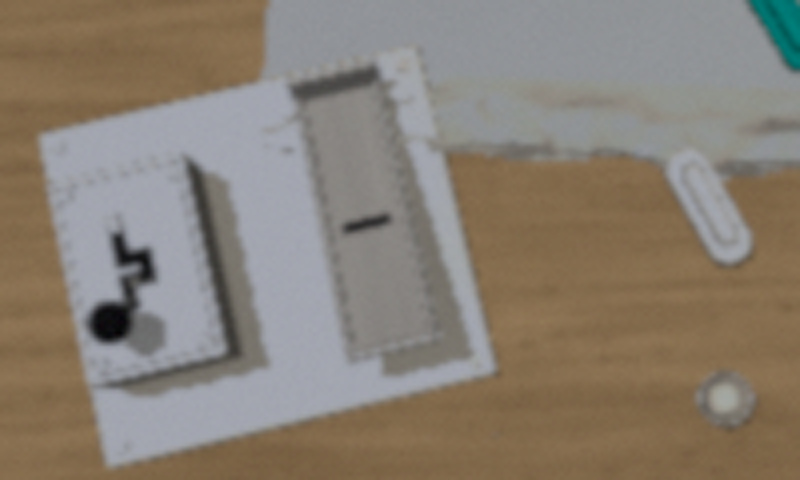

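View pics/cropS.png

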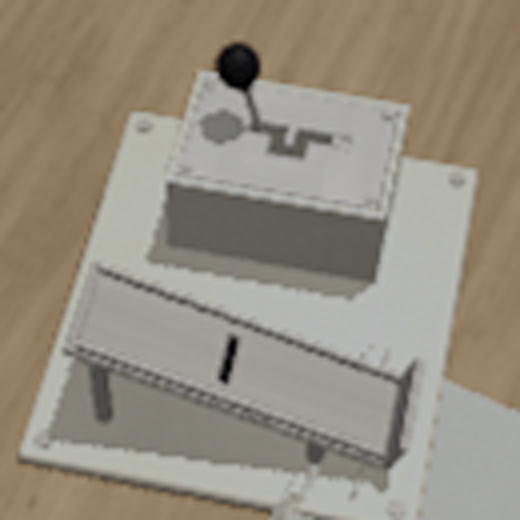

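The close crop confirms the white brush at top pixel (307,187). The knob is at about (157,215) in the top view, in the front of the gate. The lane's retainer is at (221,190).

```bash
cat > p.py <<'E'
from m import *
from scipy.optimize import least_squares
tc=lambda u,v:np.array([130+(u+.5)/4-.5,135+(v+.5)/4-.5]); sc=lambda u,v:np.array([200+(u+.5)/4-.5,85+(v+.5)/4-.5])
obs=[(T,tc(40,133),(135,155,12)),(T,tc(108,466),(-135,155,12)),(T,tc(496,372),(-135,-155,12)),(T,tc(420,47),(135,-155,12)),
(S,sc(132,113),(-135,155,12)),(S,sc(476,172),(135,155,12)),(S,sc(20,460),(-135,-155,12)),
(S,sc(200,73),(-77,136,87.5)),(S,sc(410,105),(77,136,87.5)),(S,sc(166,182),(-77,34,87.5)),(S,sc(383,215),(77,34,87.5)),
(T,tc(187,157),(77,34,87.5)),(T,tc(238,355),(-77,34,87.5))]
def L2W(x,p):
    c,s=np.cos(x[2]),np.sin(x[2]); p=np.array(p)/1000; return np.array([x[0]+c*p[0]-s*p[1],x[1]+s*p[0]+c*p[1],p[2]])
f=lambda x:np.concatenate([proj(c,L2W(x,p))-u for c,u,p in obs])
r=least_squares(f,[.5,.05,.2],loss='soft_l1'); X=r.x
E
python3 - <<'E'
from p import *
print(X,np.degrees(X[2]));print(f(X).reshape(-1,2).round(1).tolist())
def W2L(w): c,s=np.cos(X[2]),np.sin(X[2]); d=w-np.array([X[0],X[1],0]); return np.array([c*d[0]+s*d[1],-s*d[0]+c*d[1],d[2]])*1000
for n,a,b in (("ret",tc(367,222),sc(229,360)),("knob",tc(110,322),sc(238,66)),("laneFL",tc(349,360),sc(98,268)),("laneFR",tc(440,338),sc(68,350)),("stop L",tc(290,86),sc(415,362)),("stopR",tc(377,68),sc(392,466))):
    w,e=two(T,a,S,b); print(n,w.round(4),W2L(w).round(1),round(e,4))
# brush
g=cv2.cvtColor(T[0],cv2.COLOR_BGR2HSV)
for z in(.032,.016,.025):
  print(z,onz(T,tc(688,150),z).round(4),onz(T,tc(733,265),z).round(4),onz(T,tc(666,165),z).round(4),onz(T,tc(752,247),z).round(4), 'side c',onz(S,(216,273),z).round(4))
for nm,c,r in(("T",T,(285,165,330,210)),("S",S,(190,258,242,287))):
  h=cv2.cvtColor(c[0],cv2.COLOR_BGR2HSV)[r[1]:r[3],r[0]:r[2]]
  print(nm);print(h[::2,::2,2])
  m=((h[...,2]>135)&(h[...,1]<40)).astype(np.uint8)
  cs,_=cv2.findContours(m,0,1); k=max(cs,key=cv2.contourArea); q=cv2.minAreaRect(k); print(q[0][0]+r[0],q[0][1]+r[1],q[1:])
print('cup',onz(T,tc(725,398),.03))
E
```

```text
[0.53191112 0.0488135  0.21381024] 12.250424487024253
[[-0.4, 0.1], [0.1, 1.0], [1.4, 0.2], [0.1, -1.2], [-0.6, -0.5], [1.0, -0.4], [-1.1, -0.5], [-0.9, -0.2], [0.2, 0.7], [-0.7, 0.2], [1.1, 1.7], [-0.5, -1.5], [-2.0, -0.1]]
ret [ 0.5452 -0.0341  0.0699] [ -4.6 -83.8  69.9] 0.0015
knob [0.4716 0.1396 0.1383] [-39.7 101.5 138.3] 0.0009
laneFL [ 0.4435 -0.0204  0.0939] [-101.1  -48.9   93.9] 0.0015
laneFR [ 0.457  -0.0866  0.0983] [-101.9 -116.4   98.3] 0.0007
stop L [0.6532 0.024  0.0555] [113.3 -49.9  55.5] 0.0019
stopR [ 0.6678 -0.0428  0.0372] [ 113.4 -118.4   37.2] 0.0067
0.032 [ 0.6005 -0.2808  0.032 ] [ 0.5099 -0.3113  0.032 ] [ 0.5891 -0.2632  0.032 ] [ 0.5234 -0.3267  0.032 ] side c [ 0.5609 -0.3001  0.032 ]
0.016 [ 0.6032 -0.2831  0.016 ] [ 0.5114 -0.3141  0.016 ] [ 0.5917 -0.2652  0.016 ] [ 0.5251 -0.3296  0.016 ] side c [ 0.5573 -0.2964  0.016 ]
0.025 [ 0.6017 -0.2818  0.025 ] [ 0.5106 -0.3125  0.025 ] [ 0.5903 -0.2641  0.025 ] [ 0.5242 -0.3279  0.025 ] side c [ 0.5593 -0.2985  0.025 ]
T
[[148 150 143 142 140 145 144 144 144 145 145 145 146 144 144 143 142 138
  125 117 124
[... 3190 characters left out ...]
 164 165 165 166 170 174 174 173 180 179 179
  187 187 186 186 175 149 166 168]
 [151 152 156 105 177 186 185 186 186 186 187 186 187 186 185 185 186 185
  183 183 183 169 100 167 165 166]
 [154 151 145 103  98 135 141 138 137 134 131 130 126 121 118 110 104  98
  127 139 146 146 168 168 168 168]
 [151 151 154 127 101  91  98 102  96  97  97  97  92  96  97  94  91 157
  132 165 165 167 167 167 167 166]
 [150 152 154 151 140 132 140 136 133 133 141 133 137 139 138 146 157 125
  138 167 166 166 166 167 167 165]
 [152 152 153 148 148 147 145 145 148 142 146 141 143 147 142 144 140 115
  150 166 167 167 167 167 163 165]]
218.5 273.5 ((25.0, 45.0), 90.0)
cup [ 0.40874921 -0.30055263  0.03      ]
```

step_arm:
  increments:
    - {"x": -3.45,"y": 3.08}
    - {"x": -3.45,"y": 3.08}
    - {"x": -3.45,"y": 3.08}
    - {"x": -3.45,"y": 3.08}
    - {"x": -3.45,"y": 3.08}
    - {"x": -3.45,"y": 3.08}
    - {"x": -3.45,"y": 3.08}
    - {"x": -3.45,"y": 3.08}
    - {"x": -3.45,"y": 3.08}
    - {"x": -3.45,"y": 3.08}
    - {"x": -3.45,"y": 3.08}
    - {"x": -3.45,"y": 3.08}
    - {"x": -3.45,"y": 3.08}
    - {"x": -3.45,"y": 3.08}
    - {"x": -3.45,"y": 3.08}
    - {"x": -3.45,"y": 3.08}
    - {"x": -3.45,"y": 3.08}
    - {"x": -3.45,"y": 3.08}
    - {"x": -3.45,"y": 3.08}
    - {"x": -3.45,"y": 3.08}

```text
invalid input at $.increments[0]: expected keys x, y, z, wx, wy, wz, gripper
```

step_arm:
  increments:
    - {"wz": -0.128}
    - {"wz": -0.128}
    - {"wz": -0.128}
    - {"wz": -0.128}
    - {"wz": -0.128}
    - {"wz": -0.128,"z": 1}
    - {"z": 3}
    - {"z": 3}
    - {"z": 3}
    - {}

```text
invalid input at $.increments[0]: expected keys x, y, z, wx, wy, wz, gripper
```

```bash
python3 - <<'E'
from h import *
c=cam("wrist"); cv2.imwrite("pics/w1.png",c[0]); np.savez("w1.npz",*c)
s=env.observe();print(s["time_s"],s["position"],np.round(s["tool_rot"],3).tolist(),-c[2].T@c[3])
hs=cv2.cvtColor(c[0],cv2.COLOR_BGR2HSV)
print(proj(c,(.557,-.297,.032)))
E
```

```text
0.15 [0.14392227 0.53080625 0.40425602] [[0.262, 0.965, -0.001], [0.965, -0.262, -0.001], [-0.001, -0.0, -1.0]] [0.07117061 0.55144605 0.37217491]
[-149.17891115  522.68212451]
```

View pics/w1.png

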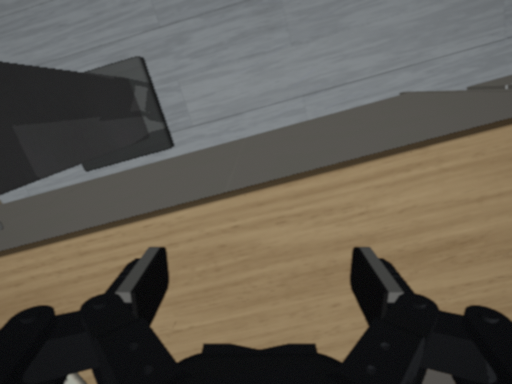

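The move was refused because every row needs all seven keys. The picture shows only the start pose, with the fingers at (140,290) and (375,290).

step_arm:
  increments:
    - {"x": -3.45,"y": 3.08,"z": 0,"wx": 0,"wy": 0,"wz": 0,"gripper": 8.5}
    - {"x": -3.45,"y": 3.08,"z": 0,"wx": 0,"wy": 0,"wz": 0,"gripper": 8.5}
    - {"x": -3.45,"y": 3.08,"z": 0,"wx": 0,"wy": 0,"wz": 0,"gripper": 8.5}
    - {"x": -3.45,"y": 3.08,"z": 0,"wx": 0,"wy": 0,"wz": 0,"gripper": 8.5}
    - {"x": -3.45,"y": 3.08,"z": 0,"wx": 0,"wy": 0,"wz": 0,"gripper": 8.5}
    - {"x": -3.45,"y": 3.08,"z": 0,"wx": 0,"wy": 0,"wz": 0,"gripper": 8.5}
    - {"x": -3.45,"y": 3.08,"z": 0,"wx": 0,"wy": 0,"wz": 0,"gripper": 8.5}
    - {"x": -3.45,"y": 3.08,"z": 0,"wx": 0,"wy": 0,"wz": 0,"gripper": 8.5}
    - {"x": -3.45,"y": 3.08,"z": 0,"wx": 0,"wy": 0,"wz": 0,"gripper": 8.5}
    - {"x": -3.45,"y": 3.08,"z": 0,"wx": 0,"wy": 0,"wz": 0,"gripper": 8.5}
    - {"x": -3.45,"y": 3.08,"z": 0,"wx": 0,"wy": 0,"wz": 0,"gripper": 8.5}
    - {"x": -3.45,"y": 3.08,"z": 0,"wx": 0,"wy": 0,"wz": 0,"gripper": 8.5}
    - {"x": -3.45,"y": 3.08,"z": 0,"wx": 0,"wy": 0,"wz": 0,"gripper": 8.5}
    - {"x": -3.45,"y": 3.08,"z": 0,"wx": 0,"wy": 0,"wz": 0,"gripper": 8.5}
    - {"x": -3.45,"y": 3.08,"z": 0,"wx": 0,"wy": 0,"wz": 0,"gripper": 8.5}
    - {"x": -3.45,"y": 3.08,"z": 0,"wx": 0,"wy": 0,"wz": 0,"gripper": 8.5}
    - {"x": -3.45,"y": 3.08,"z": 0,"wx": 0,"wy": 0,"wz": 0,"gripper": 8.5}
    - {"x": -3.45,"y": 3.08,"z": 0,"wx": 0,"wy": 0,"wz": 0,"gripper": 8.5}
    - {"x": -3.45,"y": 3.08,"z": 0,"wx": 0,"wy": 0,"wz": 0,"gripper": 8.5}
    - {"x": -3.45,"y": 3.08,"z": 0,"wx": 0,"wy": 0,"wz": 0,"gripper": 8.5}
  newtons: 40

```text
time_s: 2.15
position: [0.5584, -0.2982, 0.4043]
tool_rot: [[0.262, 0.965, -0.0], [0.965, -0.262, 0.0], [0.0, -0.001, -1.0]]
ft_force: [0.0, 0.3, 0.0]
grip_width: 0.0851
```

step_arm:
  increments:
    - {"x": 0,"y": 0,"z": 0,"wx": 0,"wy": 0,"wz": -0.128,"gripper": 8.5}
    - {"x": 0,"y": 0,"z": 0,"wx": 0,"wy": 0,"wz": -0.128,"gripper": 8.5}
    - {"x": 0,"y": 0,"z": 0,"wx": 0,"wy": 0,"wz": -0.128,"gripper": 8.5}
    - {"x": 0,"y": 0,"z": 0,"wx": 0,"wy": 0,"wz": -0.128,"gripper": 8.5}
    - {"x": 0,"y": 0,"z": 0,"wx": 0,"wy": 0,"wz": -0.128,"gripper": 8.5}
    - {"x": 0,"y": 0,"z": 2,"wx": 0,"wy": 0,"wz": -0.128,"gripper": 8.5}
    - {"x": 0,"y": 0,"z": 2,"wx": 0,"wy": 0,"wz": 0,"gripper": 8.5}
    - {"x": 0,"y": 0,"z": 2,"wx": 0,"wy": 0,"wz": 0,"gripper": 8.5}
    - {"x": 0,"y": 0,"z": 0,"wx": 0,"wy": 0,"wz": 0,"gripper": 8.5}

```text
time_s: 3.05
position: [0.5577, -0.2962, 0.3418]
tool_rot: [[-0.482, 0.876, -0.005], [0.876, 0.482, 0.004], [0.005, -0.002, -1.0]]
ft_force: [-0.1, 0.5, -0.4]
grip_width: 0.085
```

```bash
python3 - <<'E'
from h import *
c=cam("wrist"); cv2.imwrite("pics/w2.png",c[0]); np.savez("w2.npz",*c)
s=env.observe();print(s["time_s"],s["position"],np.round(s["tool_rot"],3).tolist(),-c[2].T@c[3])
print(proj(c,(.557,-.297,.032)))
E
```

```text
3.1 [ 0.55787254 -0.29638652  0.34373872] [[-0.482, 0.876, -0.002], [0.876, 0.482, 0.002], [0.003, -0.001, -1.0]] [ 0.49151048 -0.3315321   0.30995461]
[255.59597903 179.79891618]
```

View pics/w2.png

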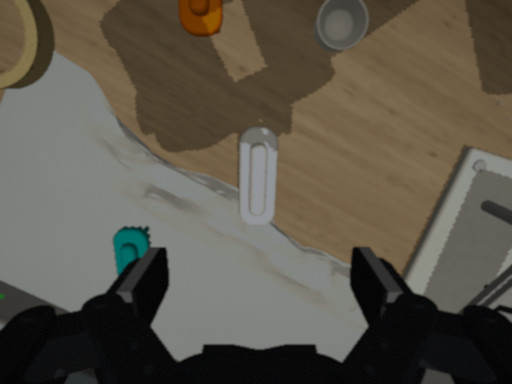

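The wrist view shows the brush at rows 127–224, columns 240–277, aligned with the tool's y axis. The cup is at (342,22).

```bash
python3 - <<'E'
from h import *
c=[np.load("w2.npz")[f"arr_{i}"] for i in range(4)]
h=cv2.cvtColor(c[0],cv2.COLOR_BGR2HSV)
for v in (150,180,205): print(v,h[v,228:290:2,2].tolist())
s=env.observe();R=np.array(s["tool_rot"]);p=np.array(s["position"])
for uv in((258,175.5),(258.5,127),(257.5,224)):
    w=onz(c,uv,.032);print(w.round(4),(R.T@(w-p)).round(4))
E
```

```text
150 [114, 115, 116, 118, 112, 88, 122, 147, 153, 153, 149, 119, 134, 148, 153, 153, 153, 152, 145, 130, 147, 153, 142, 120, 114, 112, 120, 121, 121, 121, 121]
180 [115, 116, 116, 116, 109, 89, 132, 150, 153, 154, 140, 121, 142, 152, 153, 153, 153, 152, 142, 136, 153, 153, 153, 144, 120, 118, 119, 118, 120, 120, 119]
205 [132, 131, 132, 133, 135, 119, 135, 151, 153, 152, 131, 129, 146, 153, 153, 153, 153, 148, 133, 148, 153, 153, 150, 128, 114, 116, 115, 115, 116, 116, 117]
[ 0.5524 -0.297   0.032 ] [ 0.0013 -0.0048  0.3117]
[ 0.5138 -0.3176  0.032 ] [ 0.0018 -0.0485  0.3118]
[ 0.5947 -0.2744  0.032 ] [0.0007 0.0432 0.3117]
```

step_arm:
  increments:
    - {"x": 0.13,"y": -0.35,"z": 3,"wx": 0,"wy": 0,"wz": 0,"gripper": 8.5}
    - {"x": 0,"y": 0,"z": 3,"wx": 0,"wy": 0,"wz": 0,"gripper": 8.5}
    - {"x": 0,"y": 0,"z": 3,"wx": 0,"wy": 0,"wz": 0,"gripper": 8.5}
    - {"x": 0,"y": 0,"z": 3,"wx": 0,"wy": 0,"wz": 0,"gripper": 8.5}
    - {"x": 0,"y": 0,"z": 2.5,"wx": 0,"wy": 0,"wz": 0,"gripper": 8.5}
    - {"x": 0,"y": 0,"z": 1.4,"wx": 0,"wy": 0,"wz": 0,"gripper": 6}
    - {"x": 0,"y": 0,"z": 0,"wx": 0,"wy": 0,"wz": 0,"gripper": 5}
    - {"x": 0,"y": 0,"z": 0,"wx": 0,"wy": 0,"wz": 0,"gripper": 2.5}
    - {"x": 0,"y": 0,"z": 0,"wx": 0,"wy": 0,"wz": 0,"gripper": 2.5}
    - {"x": 0,"y": 0,"z": 0,"wx": 0,"wy": 0,"wz": 0,"gripper": 2.5}
    - {"x": 0,"y": 0,"z": 0,"wx": 0,"wy": 0,"wz": 0,"gripper": 2.5}
    - {"x": 0,"y": 0,"z": 0,"wx": 0,"wy": 0,"wz": 0,"gripper": 2.5}
  newtons: 40

```text
time_s: 4.3
position: [0.5546, -0.2972, 0.1877]
tool_rot: [[-0.482, 0.876, 0.003], [0.876, 0.482, -0.002], [-0.003, 0.001, -1.0]]
ft_force: [-0.1, -0.7, 6.7]
grip_width: 0.0354
```

step_arm:
  increments:
    - {"x": 0,"y": 0,"z": -2,"wx": 0,"wy": 0,"wz": 0,"gripper": 2.5}
    - {"x": 0,"y": 0,"z": -3,"wx": 0,"wy": 0,"wz": 0,"gripper": 2.5}
    - {"x": 0,"y": 0,"z": -4,"wx": 0,"wy": 0,"wz": 0,"gripper": 2.5}
    - {"x": 0,"y": 0,"z": -4,"wx": 0,"wy": 0,"wz": 0,"gripper": 2.5}
    - {"x": 0,"y": 0,"z": -4,"wx": 0,"wy": 0,"wz": 0,"gripper": 2.5}
    - {"x": 0,"y": 0,"z": 0,"wx": 0,"wy": 0,"wz": 0,"gripper": 2.5}
    - {"x": 0,"y": 0,"z": 0,"wx": 0,"wy": 0,"wz": 0,"gripper": 2.5}

```text
time_s: 5.0
position: [0.554, -0.2966, 0.3568]
tool_rot: [[-0.482, 0.876, 0.002], [0.876, 0.482, -0.001], [-0.002, 0.001, -1.0]]
ft_force: [0.0, -0.1, -1.2]
grip_width: 0.0351
```

```bash
python3 - <<'E'
from h import *
c=cam("wrist"); cv2.imwrite("pics/w3.png",c[0])
s=env.observe();print(s["time_s"],s["position"],np.round(s["tool_rot"],3).tolist(),s["grip_width"],s["ft_force"])
R=np.array(s["tool_rot"]);p=np.array(s["position"])
for q in ((0,-.049,.153),(0,.049,.153)):
    w=p+R@np.array(q);print(proj(c,w))
E
```

```text
5.05 [ 0.5539528  -0.29667895  0.35538251] [[-0.482, 0.876, -0.001], [0.876, 0.482, 0.0], [0.001, -0.0, -1.0]] 0.03480887596658557 [-0.32730158  0.1270424   0.28165223]
[257.60120529 162.49992471]
[258.03272418 358.41017193]
```

View pics/w3.png

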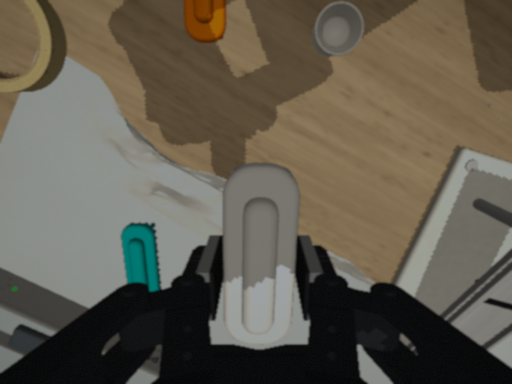

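```bash
cat >> p.py <<'E'
Z0=.032
def lane(lx,ly,h):  # lane point -> world, in mm
    c,s=np.cos(.314),np.sin(.314); return L2W(X,(105.7+c*lx+s*h,-84+ly,Z0*1000-s*lx+c*h))
def lane_inv(w):
    c,s=np.cos(X[2]),np.sin(X[2]); d=np.array(w)-[X[0],X[1],0]; l=np.array([c*d[0]+s*d[1],-s*d[0]+c*d[1],d[2]])*1000
    a=l-[105.7,-84,Z0*1000]; c,s=np.cos(.314),np.sin(.314); return np.array([c*a[0]-s*a[2],a[1],s*a[0]+c*a[2]])
E
python3 - <<'E'
from p import *
from scipy.spatial.transform import Rotation as Ro
s=env.observe();p=np.array(s["position"]);R=np.array(s["tool_rot"])
O=lane(0,0,0);ly=lane(0,1,0)-O;lz=(lane(0,0,1)-O);ly/=np.linalg.norm(ly);lz/=np.linalg.norm(lz)
Rt=np.array([ly,np.cross(-lz,ly),-lz]).T
tgt=lane(-150,0,50+186)
print(O,tgt,R.T@(tgt-p)*100,Ro.from_matrix(R.T@Rt).as_rotvec(),np.round(Rt,3).tolist())
E
```

```text
[ 0.65302782 -0.01084584  0.032     ] [ 0.584843   -0.02565074  0.30279078] [22.24926272 15.77879681  5.26913288] [0.31143325 0.04485028 0.28715541] [[-0.212, 0.929, -0.302], [0.977, 0.202, -0.066], [0.0, -0.309, -0.951]]
```

step_arm:
  increments:
    - {"x": 2,"y": 1.42,"z": 0,"wx": 0,"wy": 0,"wz": 0,"gripper": 2.5}
    - {"x": 3,"y": 2.13,"z": 0,"wx": 0,"wy": 0,"wz": 0,"gripper": 2.5}
    - {"x": 3.5,"y": 2.48,"z": 0,"wx": 0,"wy": 0,"wz": 0,"gripper": 2.5}
    - {"x": 3.5,"y": 2.48,"z": 0,"wx": 0,"wy": 0,"wz": 0,"gripper": 2.5}
    - {"x": 3.5,"y": 2.48,"z": 0,"wx": 0,"wy": 0,"wz": 0,"gripper": 2.5}
    - {"x": 3.5,"y": 2.48,"z": 0,"wx": 0,"wy": 0,"wz": 0,"gripper": 2.5}
    - {"x": 2.25,"y": 1.6,"z": 0,"wx": 0,"wy": 0,"wz": 0,"gripper": 2.5}
    - {"x": 1,"y": 0.71,"z": 0,"wx": 0,"wy": 0,"wz": 0,"gripper": 2.5}
    - {"x": 0,"y": 0,"z": 0,"wx": 0.0623,"wy": 0.009,"wz": 0.0574,"gripper": 2.5}
    - {"x": 0,"y": 0,"z": 0,"wx": 0.0623,"wy": 0.009,"wz": 0.0574,"gripper": 2.5}
    - {"x": 0,"y": 0,"z": 0,"wx": 0.0623,"wy": 0.009,"wz": 0.0574,"gripper": 2.5}
    - {"x": 0,"y": 0,"z": 0,"wx": 0.0623,"wy": 0.009,"wz": 0.0574,"gripper": 2.5}
    - {"x": 0,"y": 0,"z": 0,"wx": 0.0623,"wy": 0.009,"wz": 0.0574,"gripper": 2.5}
    - {"x": 0,"y": 0,"z": 0,"wx": 0,"wy": 0,"wz": 0,"gripper": 2.5}
    - {"x": 0,"y": 0,"z": 0,"wx": 0,"wy": 0,"wz": 0,"gripper": 2.5}

```text
time_s: 6.55
position: [0.5852, -0.0264, 0.355]
tool_rot: [[-0.213, 0.929, -0.301], [0.977, 0.203, -0.065], [0.0, -0.308, -0.951]]
ft_force: [-0.7, -0.0, 0.4]
grip_width: 0.0353
```

```bash
python3 - <<'E'
from p import *
c=cam("wrist"); cv2.imwrite("pics/w4.png",c[0]); np.savez("w4.npz",*c)
s=env.observe();p=np.array(s["position"]);R=np.array(s["tool_rot"])
print(s["time_s"],p,R.round(3).tolist(),s["ft_force"],lane_inv(p+R@[0,0,.186]))
for q in((-215,28,0),(-215,-28,0),(-116,16,0),(-215,0,0)): print(q,proj(c,lane(*q)))
E
```

```text
6.6 [ 0.58515092 -0.0262954   0.35524902] [[-0.213, 0.93, -0.301], [0.977, 0.203, -0.065], [0.0, -0.308, -0.951]] [ 0.41715777 -0.15645449  0.00753508] [-165.84657715   -0.70339695   99.94413719]
(-215, 28, 0) [293.50200335 128.33814363]
(-215, -28, 0) [223.53325454 128.29953304]
(-116, 16, 0) [276.39292404 240.70423622]
(-215, 0, 0) [258.52440153 128.31884207]
```

View pics/w4.png

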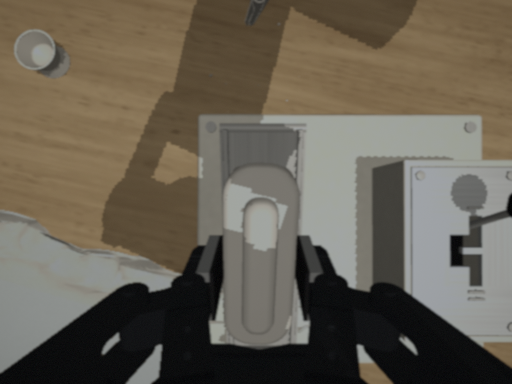

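```bash
python3 - <<'E'
from p import *
c=[np.load("w4.npz")[f"arr_{i}"] for i in range(4)]
print([proj(c,L2W(X,q)).round(1).tolist() for q in((-135,155,12),(-135,-155,12),(-77,34,87.5),(-77,136,87.5))])
g=cv2.cvtColor(c[0],cv2.COLOR_BGR2GRAY)
print(g[145,190:315:1].tolist()); print(g[105:170,240].tolist())
E
```

```text
[[479.9, 112.3], [192.7, 112.1], [399.8, 157.2], [521.8, 157.3]]
[84, 85, 85, 85, 84, 85, 85, 87, 95, 108, 116, 120, 120, 120, 120, 120, 120, 121, 121, 121, 121, 122, 121, 120, 121, 119, 121, 121, 119, 113, 104, 94, 89, 90, 93, 94, 90, 80, 79, 89, 93, 96, 97, 97, 94, 94, 95, 94, 93, 93, 94, 94, 94, 94, 94, 94, 93, 92, 93, 93, 94, 95, 95, 96, 96, 95, 95, 95, 93, 94, 94, 95, 94, 94, 95, 96, 94, 93, 91, 92, 92, 93, 93, 93, 94, 94, 93, 95, 96, 96, 95, 94, 95, 95, 95, 95, 95, 96, 97, 97, 97, 96, 98, 97, 96, 92, 85, 88, 113, 137, 144, 143, 139, 142, 150, 158, 162, 162, 163, 163, 163, 163, 163, 163, 163]
[77, 77, 77, 78, 80, 80, 80, 79, 83, 95, 109, 118, 123, 122, 122, 121, 121, 116, 102, 92, 94, 101, 106, 105, 97, 89, 84, 89, 92, 94, 93, 95, 93, 94, 94, 94, 93, 95, 95, 93, 94, 93, 94, 94, 94, 95, 94, 94, 94, 94, 94, 94, 94, 94, 95, 94, 94, 94, 94, 93, 89, 85, 86, 90, 98]
```

The wrist view matches the prediction to within a constant camera bias of about 3 px, so the lane position holds. I descend.

step_arm:
  increments:
    - {"x": 0.1,"y": 0.8,"z": 1,"wx": 0,"wy": 0,"wz": 0,"gripper": 2.5}
    - {"x": 0,"y": 0.8,"z": 2,"wx": 0,"wy": 0,"wz": 0,"gripper": 2.5}
    - {"x": 0,"y": 0,"z": 2,"wx": 0,"wy": 0,"wz": 0,"gripper": 2.5}
    - {"x": 0,"y": 0,"z": 2,"wx": 0,"wy": 0,"wz": 0,"gripper": 2.5}
    - {"x": 0,"y": 0,"z": 1.2,"wx": 0,"wy": 0,"wz": 0,"gripper": 2.5}
    - {"x": 0,"y": 0,"z": 0,"wx": 0,"wy": 0,"wz": 0,"gripper": 2.5}
    - {"x": 0,"y": 0,"z": 0.3,"wx": 0,"wy": 0,"wz": 0,"gripper": 2.5}
    - {"x": 0,"y": 0,"z": 0,"wx": 0,"wy": 0,"wz": 0,"gripper": 2.5}

```text
time_s: 7.4
position: [0.5743, -0.0273, 0.2701]
tool_rot: [[-0.212, 0.93, -0.301], [0.977, 0.202, -0.066], [-0.001, -0.308, -0.951]]
ft_force: [-1.0, 0.3, -0.0]
grip_width: 0.0351
```

step_arm:
  increments:
    - {"x": 0,"y": 0,"z": 0.3,"wx": 0,"wy": 0,"wz": 0,"gripper": 2.5}
    - {"x": 0,"y": 0,"z": 0,"wx": 0,"wy": 0,"wz": 0,"gripper": 2.5}

```text
time_s: 7.6
position: [0.5732, -0.0274, 0.2671]
tool_rot: [[-0.212, 0.93, -0.301], [0.977, 0.202, -0.066], [-0.0, -0.308, -0.951]]
ft_force: [-0.3, -0.3, -0.4]
grip_width: 0.035
```

step_arm:
  increments:
    - {"x": 0,"y": 0,"z": 0.3,"wx": 0,"wy": 0,"wz": 0,"gripper": 2.5}
    - {"x": 0,"y": 0,"z": 0,"wx": 0,"wy": 0,"wz": 0,"gripper": 2.5}

```text
time_s: 7.8
position: [0.5722, -0.0277, 0.264]
tool_rot: [[-0.212, 0.929, -0.302], [0.977, 0.202, -0.066], [-0.0, -0.309, -0.951]]
ft_force: [0.4, -0.1, -0.6]
grip_width: 0.0354
```

```bash
python3 - <<'E'
from p import *
for i in range(1):
    c=cam("side")
s=env.observe();p=np.array(s["position"]);R=np.array(s["tool_rot"])
print(s["time_s"],p,s["ft_force"],lane_inv(p+R@[0,0,.186]))
cv2.imwrite("pics/s2.png",cv2.resize(c[0][60:230,180:350],None,fx=3,fy=3,interpolation=cv2.INTER_CUBIC))
E
```

```text
7.85 [ 0.57231944 -0.02767063  0.26413154] [ 1.02281232  0.19267916 -0.67072443] [-150.07332585    0.63905129    9.31859551]
```

Continue in small steps until contact.

step_arm:
  increments:
    - {"x": 0,"y": 0,"z": 0.4,"wx": 0,"wy": 0,"wz": 0,"gripper": 2.5}
    - {"x": 0,"y": 0,"z": 0,"wx": 0,"wy": 0,"wz": 0,"gripper": 2.5}

```text
time_s: 8.05
position: [0.571, -0.0279, 0.2599]
tool_rot: [[-0.212, 0.929, -0.302], [0.977, 0.202, -0.066], [0.0, -0.309, -0.951]]
ft_force: [0.3, -0.7, -0.0]
grip_width: 0.0352
```

step_arm:
  increments:
    - {"x": 0,"y": 0,"z": 0.2,"wx": 0,"wy": 0,"wz": 0,"gripper": 2.5}
    - {"x": 0,"y": 0,"z": 0,"wx": 0,"wy": 0,"wz": 0,"gripper": 2.5}

```text
time_s: 8.25
position: [0.5705, -0.0281, 0.2583]
tool_rot: [[-0.212, 0.929, -0.302], [0.977, 0.202, -0.066], [-0.0, -0.309, -0.951]]
ft_force: [-1.1, -0.0, -0.1]
grip_width: 0.0356
```

step_arm:
  increments:
    - {"x": 0,"y": 0,"z": 0.2,"wx": 0,"wy": 0,"wz": 0,"gripper": 2.5}
    - {"x": 0,"y": 0,"z": 0,"wx": 0,"wy": 0,"wz": 0,"gripper": 2.5}

```text
time_s: 8.45
position: [0.57, -0.0282, 0.2568]
tool_rot: [[-0.212, 0.93, -0.301], [0.977, 0.202, -0.066], [-0.001, -0.308, -0.951]]
ft_force: [-0.7, 0.3, 1.2]
grip_width: 0.0355
```

step_arm:
  increments:
    - {"x": 0,"y": 0,"z": 0.15,"wx": 0,"wy": 0,"wz": 0,"gripper": 2.5}
    - {"x": 0,"y": 0,"z": 0,"wx": 0,"wy": 0,"wz": 0,"gripper": 2.5}

```text
time_s: 8.65
position: [0.5697, -0.0281, 0.2568]
tool_rot: [[-0.212, 0.93, -0.299], [0.977, 0.202, -0.066], [-0.001, -0.306, -0.952]]
ft_force: [-0.6, 3.0, 12.2]
grip_width: 0.035
```

step_arm:
  increments:
    - {"x": 0,"y": 0.3,"z": -0.12,"wx": 0,"wy": 0,"wz": 0,"gripper": 2.5}
    - {"x": 0,"y": 0.8,"z": 0,"wx": 0,"wy": 0,"wz": 0,"gripper": 2.5}
    - {"x": 0,"y": 0.8,"z": 0,"wx": 0,"wy": 0,"wz": 0,"gripper": 2.5}
    - {"x": 0,"y": 0.8,"z": 0,"wx": 0,"wy": 0,"wz": 0,"gripper": 2.5}
    - {"x": 0,"y": 0.8,"z": 0,"wx": 0,"wy": 0,"wz": 0,"gripper": 2.5}
    - {"x": 0,"y": 0,"z": 0,"wx": 0,"wy": 0,"wz": 0,"gripper": 2.5}

```text
time_s: 9.25
position: [0.6037, -0.021, 0.2456]
tool_rot: [[-0.213, 0.93, -0.3], [0.977, 0.202, -0.066], [-0.001, -0.307, -0.952]]
ft_force: [3.7, 0.9, 5.1]
grip_width: 0.0353
```

step_arm:
  increments:
    - {"x": 0,"y": 0.8,"z": 0,"wx": 0,"wy": 0,"wz": 0,"gripper": 2.5}
    - {"x": 0,"y": 0.8,"z": 0,"wx": 0,"wy": 0,"wz": 0,"gripper": 2.5}
    - {"x": 0,"y": 0.8,"z": 0,"wx": 0,"wy": 0,"wz": 0,"gripper": 2.5}
    - {"x": 0,"y": 0.8,"z": 0,"wx": 0,"wy": 0,"wz": 0,"gripper": 2.5}
    - {"x": 0,"y": 0.8,"z": 0,"wx": 0,"wy": 0,"wz": 0,"gripper": 2.5}
    - {"x": 0,"y": 0.8,"z": 0,"wx": 0,"wy": 0,"wz": 0,"gripper": 2.5}
    - {"x": 0,"y": 0,"z": 0,"wx": 0,"wy": 0,"wz": 0,"gripper": 2.5}

```text
time_s: 9.95
position: [0.6482, -0.0113, 0.2308]
tool_rot: [[-0.212, 0.93, -0.3], [0.977, 0.202, -0.066], [-0.001, -0.307, -0.952]]
ft_force: [3.6, 0.3, 4.8]
grip_width: 0.0353
```

step_arm:
  increments:
    - {"x": 0,"y": 0.4,"z": 0,"wx": 0,"wy": 0,"wz": 0,"gripper": 2.5}
    - {"x": 0,"y": 0.4,"z": 0,"wx": 0,"wy": 0,"wz": 0,"gripper": 2.5}
    - {"x": 0,"y": 0.3,"z": 0,"wx": 0,"wy": 0,"wz": 0,"gripper": 2.5}
    - {"x": 0,"y": 0,"z": 0,"wx": 0,"wy": 0,"wz": 0,"gripper": 2.5}

```text
time_s: 10.35
position: [0.658, -0.0091, 0.2275]
tool_rot: [[-0.212, 0.93, -0.301], [0.977, 0.202, -0.066], [-0.001, -0.308, -0.951]]
ft_force: [0.6, -0.0, 7.1]
grip_width: 0.035
```

```bash
python3 - <<'E'
from p import *
s=env.observe();p=np.array(s["position"]);R=np.array(s["tool_rot"])
print(s["time_s"],p,s["ft_force"],lane_inv(p+R@[0,0,.186]))
E
```

```text
10.35 [ 0.65796492 -0.00912611  0.22754617] [ 0.59583389 -0.00752223  7.13043813] [-55.27619926   0.44366207   1.58815441]
```

step_arm:
  increments:
    - {"x": 0,"y": 0.3,"z": 0,"wx": 0,"wy": 0,"wz": 0,"gripper": 2.5}
    - {"x": 0,"y": 0,"z": 0,"wx": 0,"wy": 0,"wz": 0,"gripper": 2.5}

```text
time_s: 10.55
position: [0.6603, -0.0087, 0.2268]
tool_rot: [[-0.212, 0.929, -0.303], [0.977, 0.202, -0.067], [-0.001, -0.31, -0.951]]
ft_force: [-4.1, -0.8, 9.0]
grip_width: 0.0351
```

step_arm:
  increments:
    - {"x": 0,"y": 0.2,"z": 0,"wx": 0,"wy": 0,"wz": 0,"gripper": 2.5}
    - {"x": 0,"y": 0,"z": 0,"wx": 0,"wy": 0,"wz": 0,"gripper": 2.5}

```text
time_s: 10.75
position: [0.6612, -0.0086, 0.2265]
tool_rot: [[-0.212, 0.928, -0.308], [0.977, 0.201, -0.067], [-0.001, -0.315, -0.949]]
ft_force: [-12.0, -3.0, 15.4]
grip_width: 0.0351
```

```bash
python3 - <<'E'
from p import *
c=cam("side")
cv2.imwrite("pics/s3.png",cv2.resize(c[0][85:235,200:350],None,fx=4,fy=4,interpolation=cv2.INTER_CUBIC))
s=env.observe();p=np.array(s["position"]);R=np.array(s["tool_rot"])
print(s["time_s"],p,s["ft_force"],lane_inv(p+R@[0,0,.186]))
E
```

```text
10.8 [ 0.66111152 -0.00855425  0.22646388] [-11.86214693  -4.02031332  14.70089102] [-53.24384253   0.40377622   1.54945126]
```

View pics/s3.png

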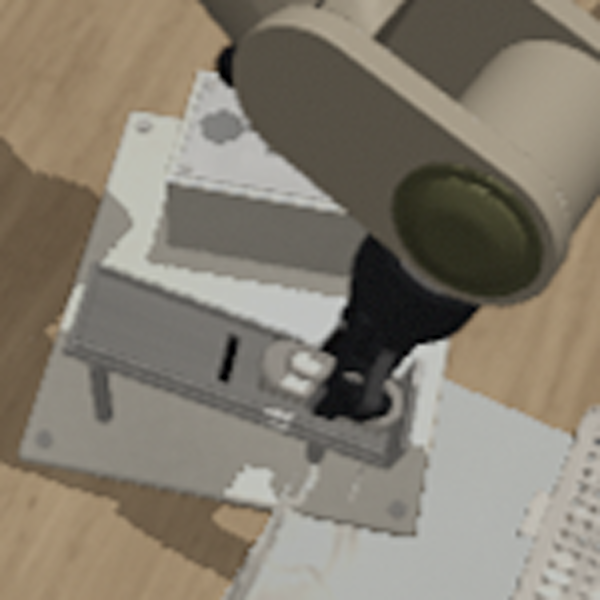

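The brush's front end is at the stop (405,400) and its rear end at (262,370), clear of the retainer slot (228,357). I release and lift.

step_arm:
  increments:
    - {"x": 0,"y": -0.1,"z": -0.1,"wx": 0,"wy": 0,"wz": 0,"gripper": 2.5}
    - {"x": 0,"y": 0,"z": 0,"wx": 0,"wy": 0,"wz": 0,"gripper": 4.5}
    - {"x": 0,"y": 0,"z": 0,"wx": 0,"wy": 0,"wz": 0,"gripper": 6}
    - {"x": 0,"y": 0,"z": 0,"wx": 0,"wy": 0,"wz": 0,"gripper": 6}
    - {"x": 0,"y": 0,"z": -0.5,"wx": 0,"wy": 0,"wz": 0,"gripper": 6}
    - {"x": 0,"y": 0,"z": -1,"wx": 0,"wy": 0,"wz": 0,"gripper": 6}
    - {"x": 0,"y": 0,"z": -2,"wx": 0,"wy": 0,"wz": 0,"gripper": 6}
    - {"x": 0,"y": 0,"z": -3,"wx": 0,"wy": 0,"wz": 0,"gripper": 6}
    - {"x": 0,"y": 0,"z": -4,"wx": 0,"wy": 0,"wz": 0,"gripper": 6}
    - {"x": 0,"y": 0,"z": -4,"wx": 0,"wy": 0,"wz": 0,"gripper": 6}
    - {"x": 0,"y": 0,"z": -3,"wx": 0,"wy": 0,"wz": 0,"gripper": 6}
    - {"x": 0,"y": 0,"z": 0,"wx": 0,"wy": 0,"wz": 0,"gripper": 6}

```text
time_s: 12.0
position: [0.7142, 0.0036, 0.399]
tool_rot: [[-0.213, 0.932, -0.293], [0.977, 0.202, -0.067], [-0.004, -0.3, -0.954]]
ft_force: [0.9, 0.7, 0.4]
grip_width: 0.0602
```

```bash
python3 - <<'E'
from p import *
c=cam("wrist");t=cam("top"); 
im=np.hstack([cv2.resize(c[0],None,fx=.8,fy=.8,interpolation=cv2.INTER_AREA),cv2.resize(t[0][145:230,140:248],(390,307),interpolation=cv2.INTER_CUBIC)])
cv2.imwrite("pics/w5.png",im)
s=env.observe();p=np.array(s["position"]);R=np.array(s["tool_rot"])
print(s["time_s"],p,s["ft_force"],lane_inv(p+R@[0,0,.186]),R.round(3).tolist())
print([proj(c,lane(*q)).round(1).tolist() for q in((0,0,32),(-98,0,32),(-116,0,0))])
k=L2W(X,(-39.7,101.5,138));print('knob',k)
Rt=np.array([[-np.sin(X[2]),np.cos(X[2]),0],[np.cos(X[2]),np.sin(X[2]),0],[0,0,-1.]]).T
from scipy.spatial.transform import Rotation as Ro
print(Ro.from_matrix(R.T@Rt).as_rotvec()); tg=k+[0,0,.155]; print(tg,Rt.T@(tg-p)*100)
E
```

```text
12.1 [0.71395196 0.00330195 0.39397363] [-1.01055967  0.37122354 -1.0447082 ] [-52.05409036   0.75634172 177.59152372] [[-0.212, 0.93, -0.3], [0.977, 0.202, -0.066], [-0.001, -0.308, -0.952]]
[[257.9, 219.7], [257.6, 124.9], [257.8, 104.1]]
knob [0.47157834 0.13957856 0.138     ]
[-3.12569580e-01  7.52937164e-04  1.50070368e-04]
[0.47157834 0.13957856 0.293     ] [ 18.46015543 -20.79388178  10.09736349]
```

View pics/w5.png

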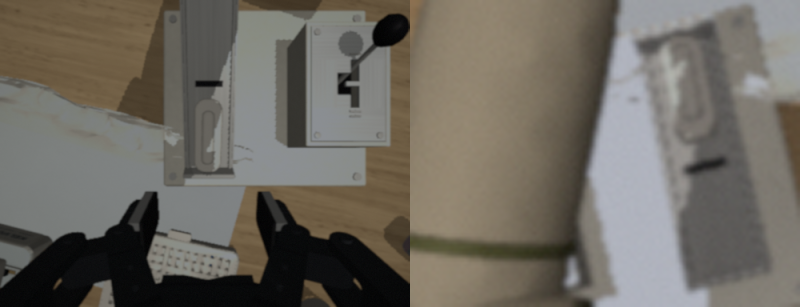

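```bash
python3 - <<'E'
from p import *
c=cam("wrist"); g=cv2.cvtColor(c[0],cv2.COLOR_BGR2GRAY)
np.savez("w5.npz",*c)
print('rows 95-240 col 260',list(zip(range(95,240,1),g[95:240,258:264].mean(1).astype(int).tolist())))
print('stop model top/foot',[proj(c,lane(*q)).round(1).tolist() for q in((0,0,28),(0,0,0),(0,25,0),(0,25,28),(-49,0,32),(-49,18,32))])
print('side col 238',g[195:235,284:288].mean(1).astype(int).tolist())
E
```

```text
rows 95-240 col 260 [(95, 82), (96, 82), (97, 82), (98, 82), (99, 82), (100, 81), (101, 74), (102, 54), (103, 26), (104, 11), (105, 8), (106, 8), (107, 9), (108, 11), (109, 28), (110, 55), (111, 74), (112, 80), (113, 81), (114, 81), (115, 80), (116, 80), (117, 80), (118, 80), (119, 80), (120, 80), (121, 80), (122, 80), (123, 80), (124, 79), (125, 82), (126, 89), (127, 96), (128, 99), (129, 100), (130, 101), (131, 100), (132, 100), (133, 100), (134, 100), (135, 100), (136, 100), (137, 100), (138, 100), (139, 96), (140, 89), (141, 85), (142, 90), (143, 95), (144, 98), (145, 99), (146, 99), (147, 100), (148, 100), (149, 99), (150, 100), (151, 100), (152, 99), (153, 99), (154, 100), (155, 99), (156, 99), (157, 99), (158, 100), (159, 100), (160, 100), (161, 100), (162, 100), (163, 99), (164, 100), (165, 100), (166, 100), (167, 100), (168, 100), (169, 99), (170, 99), (171, 99), (172, 99), (173, 99), (174, 99), (175, 99), (176, 99), (177, 99), (178, 99), (179, 99), (180, 101), (181, 104), (182, 111), (183, 116), (184, 118), (185, 118), (186, 121), (187, 124), (188, 126), (189, 131), (190, 1
[... 188 characters left out ...]
, 86), (208, 89), (209, 97), (210, 99), (211, 99), (212, 100), (213, 99), (214, 100), (215, 100), (216, 96), (217, 85), (218, 68), (219, 61), (220, 66), (221, 87), (222, 111), (223, 122), (224, 123), (225, 121), (226, 125), (227, 137), (228, 143), (229, 143), (230, 143), (231, 143), (232, 142), (233, 140), (234, 131), (235, 120), (236, 123), (237, 128), (238, 129), (239, 128)]
stop model top/foot [[257.2, 221.4], [257.3, 211.8], [279.3, 211.8], [281.0, 221.4], [257.0, 177.1], [275.2, 177.1]]
side col 238 [104, 108, 106, 104, 103, 104, 108, 110, 109, 107, 106, 102, 103, 106, 108, 108, 104, 97, 85, 72, 65, 65, 65, 64, 64, 72, 95, 119, 128, 127, 123, 126, 137, 143, 143, 143, 143, 142, 140, 132]
```

The brush's rear end is at the predicted home position. The front gap could be up to about 2 mm, so I nudge it home with closed fingers to be sure.

step_arm:
  increments:
    - {"x": 0,"y": -3,"z": 0,"wx": 0,"wy": 0,"wz": 0,"gripper": 0}
    - {"x": 0,"y": -4,"z": 2,"wx": 0,"wy": 0,"wz": 0,"gripper": 0}
    - {"x": 0,"y": 0,"z": 3,"wx": 0,"wy": 0,"wz": 0,"gripper": 0}
    - {"x": 0,"y": 0,"z": 3,"wx": 0,"wy": 0,"wz": 0,"gripper": 0}
    - {"x": 0,"y": 0,"z": 3,"wx": 0,"wy": 0,"wz": 0,"gripper": 0}
    - {"x": 0,"y": 0,"z": 3,"wx": 0,"wy": 0,"wz": 0,"gripper": 0}
    - {"x": 0,"y": 0,"z": 2,"wx": 0,"wy": 0,"wz": 0,"gripper": 0}
    - {"x": 0,"y": 0,"z": 1.2,"wx": 0,"wy": 0,"wz": 0,"gripper": 0}
    - {"x": 0,"y": 0,"z": 0,"wx": 0,"wy": 0,"wz": 0,"gripper": 0}
    - {"x": 0,"y": 0,"z": 0,"wx": 0,"wy": 0,"wz": 0,"gripper": 0}

```text
time_s: 13.15
position: [0.597, -0.0223, 0.2514]
tool_rot: [[-0.212, 0.929, -0.302], [0.977, 0.202, -0.066], [0.0, -0.309, -0.951]]
ft_force: [0.4, 0.4, 0.0]
grip_width: -0.0003
```

step_arm:
  increments:
    - {"x": 0,"y": 0.4,"z": 0,"wx": 0,"wy": 0,"wz": 0,"gripper": 0}
    - {"x": 0,"y": 0.3,"z": 0,"wx": 0,"wy": 0,"wz": 0,"gripper": 0}
    - {"x": 0,"y": 0,"z": 0,"wx": 0,"wy": 0,"wz": 0,"gripper": 0}

```text
time_s: 13.45
position: [0.604, -0.0207, 0.2495]
tool_rot: [[-0.213, 0.93, -0.301], [0.977, 0.202, -0.066], [-0.001, -0.308, -0.951]]
ft_force: [0.0, -0.4, 0.3]
grip_width: 0.0001
```

step_arm:
  increments:
    - {"x": 0,"y": 0.3,"z": 0,"wx": 0,"wy": 0,"wz": 0,"gripper": 0}
    - {"x": 0,"y": 0,"z": 0,"wx": 0,"wy": 0,"wz": 0,"gripper": 0}

```text
time_s: 13.65
position: [0.6066, -0.0202, 0.2484]
tool_rot: [[-0.212, 0.93, -0.301], [0.977, 0.202, -0.066], [-0.0, -0.308, -0.951]]
ft_force: [1.0, -1.0, -0.3]
grip_width: -0.0
```

```bash
python3 - <<'E'
from p import *
s=env.observe();p=np.array(s["position"]);R=np.array(s["tool_rot"])
print(s["time_s"],p,s["ft_force"],s["wrist_torque"],lane_inv(p+R@[0,0,.173]))
E
```

```text
13.65 [ 0.60663085 -0.02022223  0.24836413] [ 0.99947878 -0.96167475 -0.32302192] [ 0.01370817 -0.14895451 -0.01621451] [-111.75302981    0.60072861   18.16659411]
```

step_arm:
  increments:
    - {"x": 0,"y": 0.2,"z": 0.4,"wx": 0,"wy": 0,"wz": 0,"gripper": 0}
    - {"x": 0,"y": 0,"z": 0,"wx": 0,"wy": 0,"wz": 0,"gripper": 0}

```text
time_s: 13.85
position: [0.607, -0.0201, 0.2433]
tool_rot: [[-0.212, 0.929, -0.302], [0.977, 0.202, -0.066], [0.0, -0.309, -0.951]]
ft_force: [0.7, 1.0, -0.7]
grip_width: -0.0001
```

step_arm:
  increments:
    - {"x": 0,"y": 0.2,"z": 0,"wx": 0,"wy": 0,"wz": 0,"gripper": 0}
    - {"x": 0,"y": 0,"z": 0,"wx": 0,"wy": 0,"wz": 0,"gripper": 0}

```text
time_s: 14.05
position: [0.6082, -0.0201, 0.2432]
tool_rot: [[-0.212, 0.928, -0.306], [0.977, 0.201, -0.067], [-0.0, -0.313, -0.95]]
ft_force: [-7.8, -3.3, 3.2]
grip_width: 0.0005
```

step_arm:
  increments:
    - {"x": 0,"y": 0.2,"z": 0,"wx": 0,"wy": 0,"wz": 0,"gripper": 0}
    - {"x": 0,"y": 0,"z": 0,"wx": 0,"wy": 0,"wz": 0,"gripper": 0}

```text
time_s: 14.25
position: [0.6091, -0.02, 0.2429]
tool_rot: [[-0.212, 0.927, -0.31], [0.977, 0.201, -0.068], [-0.0, -0.318, -0.948]]
ft_force: [-15.0, -6.5, 9.5]
grip_width: -0.0
```

Force rises stiffly as soon as the fingers touch, so the brush is home. I back off, lift, and go to the knob.

step_arm:
  increments:
    - {"x": 0,"y": -0.8,"z": 0,"wx": 0,"wy": 0,"wz": 0,"gripper": 0}
    - {"x": 0,"y": -1,"z": -2,"wx": 0,"wy": 0,"wz": 0,"gripper": 0}
    - {"x": 0,"y": -2,"z": -3,"wx": 0,"wy": 0,"wz": 0,"gripper": 0}
    - {"x": 0,"y": -2,"z": -4,"wx": -0.06,"wy": 0,"wz": 0,"gripper": 6}
    - {"x": 0,"y": 0,"z": -4,"wx": -0.064,"wy": 0,"wz": 0,"gripper": 7}
    - {"x": 0,"y": 0,"z": -1,"wx": -0.064,"wy": 0,"wz": 0,"gripper": 7}
    - {"x": 0,"y": 0,"z": 0,"wx": -0.064,"wy": 0,"wz": 0,"gripper": 7}
    - {"x": 0,"y": 0,"z": 0,"wx": -0.062,"wy": 0,"wz": 0,"gripper": 7}
    - {"x": 0,"y": 0,"z": 0,"wx": 0,"wy": 0,"wz": 0,"gripper": 7}

```text
time_s: 15.15
position: [0.5953, -0.0225, 0.3952]
tool_rot: [[-0.212, 0.977, 0.002], [0.977, 0.212, -0.0], [-0.001, 0.002, -1.0]]
ft_force: [-0.4, 0.2, -0.7]
grip_width: 0.0698
```

```bash
cat > k.py <<'E'
from p import *
s=env.observe();p=np.array(s["position"]);R=np.array(s["tool_rot"])
k=L2W(X,(-39.7,101.5,138))
print(s["time_s"],p,R.round(3).tolist(),s["ft_force"]); print(R.T@(k+[0,0,.155]-p)*100)
c=cam("wrist"); hs=cv2.cvtColor(c[0],cv2.COLOR_BGR2GRAY); print('pred',proj(c,k))
m=(hs[:240]<28).astype(np.uint8);n,l,st,ce=cv2.connectedComponentsWithStats(m)
for i in range(1,n):
    if st[i,4]>150: print(st[i],ce[i])
cv2.imwrite("pics/k%.2f.png"%s["time_s"],c[0])
E
python3 k.py
```

```text
15.15 [ 0.5953102  -0.02254788  0.39515421] [[-0.212, 0.977, 0.002], [0.977, 0.212, -0.0], [-0.001, 0.002, -1.0]] [-0.39080935  0.21425698 -0.68062515]
[18.47425048 -8.66992419 10.18993983]
pred [530.12830092  76.52257574]
[502  68  10  28 174] [507.87931034  82.77586207]
[439 115  18  28 316] [447.36708861 128.6835443 ]
[242 118  37   7 226] [259.9159292  121.25663717]
```

step_arm:
  increments:
    - {"x": 2,"y": -0.94,"z": 0,"wx": 0,"wy": 0,"wz": 0,"gripper": 7}
    - {"x": 3.5,"y": -1.64,"z": 0,"wx": 0,"wy": 0,"wz": 0,"gripper": 7}
    - {"x": 4,"y": -1.88,"z": 0,"wx": 0,"wy": 0,"wz": 0,"gripper": 7}
    - {"x": 4,"y": -1.88,"z": 0,"wx": 0,"wy": 0,"wz": 0,"gripper": 7}
    - {"x": 3.5,"y": -1.64,"z": 1,"wx": 0,"wy": 0,"wz": 0,"gripper": 7}
    - {"x": 1.47,"y": -0.69,"z": 2,"wx": 0,"wy": 0,"wz": 0,"gripper": 7}
    - {"x": 0,"y": 0,"z": 0,"wx": 0,"wy": 0,"wz": 0,"gripper": 7}
    - {"x": 0,"y": 0,"z": 0,"wx": 0,"wy": 0,"wz": 0,"gripper": 7}

```text
time_s: 16.0
position: [0.4721, 0.1394, 0.365]
tool_rot: [[-0.213, 0.977, -0.0], [0.977, 0.213, -0.001], [-0.001, -0.0, -1.0]]
ft_force: [0.6, -0.4, 0.3]
grip_width: 0.0702
```

```bash
python3 k.py
```

```text
16.0 [0.47213031 0.13941613 0.3650036 ] [[-0.213, 0.977, -0.0], [0.977, 0.213, -0.001], [-0.001, -0.0, -1.0]] [ 0.63311292 -0.44551994  0.25092463]
[ 0.03409511 -0.04826229  7.20034736]
pred [258.08233525 212.24799007]
[ 230  191   52   49 1621] [257.38433066 214.31893893]
[ 41 218  37   5 152] [ 59.80921053 219.63815789]
```

The knob is at (256,217) in the wrist view, within about 3 mm of the target. I descend and grip it.

step_arm:
  increments:
    - {"x": -0.15,"y": 0.1,"z": 2,"wx": 0,"wy": 0,"wz": 0,"gripper": 7}
    - {"x": 0,"y": 0,"z": 2,"wx": 0,"wy": 0,"wz": 0,"gripper": 7}
    - {"x": 0,"y": 0,"z": 2,"wx": 0,"wy": 0,"wz": 0,"gripper": 7}
    - {"x": 0,"y": 0,"z": 1.3,"wx": 0,"wy": 0,"wz": 0,"gripper": 7}
    - {"x": 0,"y": 0,"z": 0,"wx": 0,"wy": 0,"wz": 0,"gripper": 4}
    - {"x": 0,"y": 0,"z": 0,"wx": 0,"wy": 0,"wz": 0,"gripper": 2}
    - {"x": 0,"y": 0,"z": 0,"wx": 0,"wy": 0,"wz": 0,"gripper": 2}
    - {"x": 0,"y": 0,"z": 0,"wx": 0,"wy": 0,"wz": 0,"gripper": 2}
    - {"x": 0,"y": 0,"z": 0,"wx": 0,"wy": 0,"wz": 0,"gripper": 2}
    - {"x": 0,"y": 0,"z": 0,"wx": 0,"wy": 0,"wz": 0,"gripper": 2}
  newtons: 30

```text
time_s: 17.05
position: [0.4731, 0.1382, 0.2926]
tool_rot: [[-0.212, 0.977, 0.002], [0.977, 0.212, -0.001], [-0.001, 0.002, -1.0]]
ft_force: [-1.6, -1.0, 7.0]
grip_width: 0.0292
```

```bash
cat > l.py <<'E'
from p import *
s=env.observe();p=np.array(s["position"]);R=np.array(s["tool_rot"])
w=p+R@[0,0,.155]; c,q=np.cos(X[2]),np.sin(X[2]); d=w-[X[0],X[1],0]; l=np.array([c*d[0]+q*d[1],-q*d[0]+c*d[1],d[2]])*1000
F=np.array(s["ft_force"]); print(s["time_s"],'grasp pt in loader',l.round(1),'F loader',[round(c*F[0]+q*F[1],1),round(-q*F[0]+c*F[1],1),round(F[2],1)],s["grip_width"])
E
python3 l.py
```

```text
17.05 grasp pt in loader [-38.2  99.7 137.6] F loader [np.float64(-1.8), np.float64(-0.6), np.float64(7.0)] 0.029171727426606335
```

step_arm:
  increments:
    - {"x": 0,"y": 0.5,"z": -0.18,"wx": 0,"wy": 0,"wz": 0,"gripper": 2}
    - {"x": 0,"y": 0.5,"z": -0.13,"wx": 0,"wy": 0,"wz": 0,"gripper": 2}
    - {"x": 0,"y": 0.5,"z": -0.1,"wx": 0,"wy": 0,"wz": 0,"gripper": 2}
    - {"x": 0,"y": 0.5,"z": -0.08,"wx": 0,"wy": 0,"wz": 0,"gripper": 2}
    - {"x": 0,"y": 0.3,"z": -0.03,"wx": 0,"wy": 0,"wz": 0,"gripper": 2}
    - {"x": 0,"y": 0,"z": 0,"wx": 0,"wy": 0,"wz": 0,"gripper": 2}

```text
time_s: 17.65
position: [0.4959, 0.1432, 0.2973]
tool_rot: [[-0.212, 0.977, 0.001], [0.977, 0.212, -0.0], [-0.001, 0.001, -1.0]]
ft_force: [-1.4, -0.2, 5.1]
grip_width: 0.0293
```

```bash
python3 l.py
```

```text
17.65 grasp pt in loader [-15.   99.8 142.3] F loader [np.float64(-1.4), np.float64(0.1), np.float64(5.1)] 0.029342532800481578
```

step_arm:
  increments:
    - {"x": -0.5,"y": 0,"z": -0.05,"wx": 0,"wy": 0,"wz": 0,"gripper": 2}
    - {"x": -0.5,"y": 0,"z": -0.03,"wx": 0,"wy": 0,"wz": 0,"gripper": 2}
    - {"x": 0,"y": 0,"z": 0,"wx": 0,"wy": 0,"wz": 0,"gripper": 2}

```text
time_s: 17.95
position: [0.4978, 0.1331, 0.2982]
tool_rot: [[-0.212, 0.977, 0.001], [0.977, 0.212, 0.001], [0.0, 0.001, -1.0]]
ft_force: [-2.1, 1.0, 7.2]
grip_width: 0.029
```

```bash
python3 l.py
```

```text
17.95 grasp pt in loader [-15.2  89.7 143.2] F loader [np.float64(-1.8), np.float64(1.5), np.float64(7.2)] 0.02902569338883883
```

step_arm:
  increments:
    - {"x": -0.5,"y": 0,"z": 0,"wx": 0,"wy": 0,"wz": 0,"gripper": 2}
    - {"x": -0.5,"y": 0,"z": 0.03,"wx": 0,"wy": 0,"wz": 0,"gripper": 2}
    - {"x": -0.5,"y": 0,"z": 0.03,"wx": 0,"wy": 0,"wz": 0,"gripper": 2}
    - {"x": -0.45,"y": 0,"z": 0.04,"wx": 0,"wy": 0,"wz": 0,"gripper": 2}
    - {"x": 0,"y": 0,"z": 0,"wx": 0,"wy": 0,"wz": 0,"gripper": 2}

```text
time_s: 18.45
position: [0.502, 0.1137, 0.2969]
tool_rot: [[-0.212, 0.977, 0.001], [0.977, 0.212, -0.0], [-0.001, 0.001, -1.0]]
ft_force: [-0.8, 1.6, 4.6]
grip_width: 0.0294
```

```bash
python3 l.py
```

```text
18.45 grasp pt in loader [-15.3  69.7 141.9] F loader [np.float64(-0.4), np.float64(1.8), np.float64(4.6)] 0.029394450253166834
```

Leg 3: back 30 mm.

step_arm:
  increments:
    - {"x": 0,"y": 0.5,"z": -0.05,"wx": 0,"wy": 0,"wz": 0,"gripper": 2}
    - {"x": 0,"y": 0.5,"z": -0.03,"wx": 0,"wy": 0,"wz": 0,"gripper": 2}
    - {"x": 0,"y": 0.5,"z": 0,"wx": 0,"wy": 0,"wz": 0,"gripper": 2}
    - {"x": 0,"y": 0.5,"z": 0,"wx": 0,"wy": 0,"wz": 0,"gripper": 2}
    - {"x": 0,"y": 0.5,"z": 0.03,"wx": 0,"wy": 0,"wz": 0,"gripper": 2}
    - {"x": 0,"y": 0.5,"z": 0.05,"wx": 0,"wy": 0,"wz": 0,"gripper": 2}
    - {"x": 0,"y": 0,"z": 0,"wx": 0,"wy": 0,"wz": 0,"gripper": 2}

```text
time_s: 19.15
position: [0.5317, 0.1203, 0.2967]
tool_rot: [[-0.212, 0.977, 0.001], [0.977, 0.212, -0.001], [-0.001, 0.001, -1.0]]
ft_force: [0.7, -0.9, 5.0]
grip_width: 0.0292
```

```bash
python3 l.py
```

```text
19.15 grasp pt in loader [ 15.2  69.7 141.7] F loader [np.float64(0.5), np.float64(-1.1), np.float64(5.0)] 0.029220329601610806
```

Leg 4: left 30 mm.

step_arm:
  increments:
    - {"x": 0.5,"y": 0,"z": -0.05,"wx": 0,"wy": 0,"wz": 0,"gripper": 2}
    - {"x": 0.5,"y": 0,"z": -0.03,"wx": 0,"wy": 0,"wz": 0,"gripper": 2}
    - {"x": 0.5,"y": 0,"z": 0,"wx": 0,"wy": 0,"wz": 0,"gripper": 2}
    - {"x": 0.5,"y": 0,"z": 0,"wx": 0,"wy": 0,"wz": 0,"gripper": 2}
    - {"x": 0.5,"y": 0,"z": 0.03,"wx": 0,"wy": 0,"wz": 0,"gripper": 2}
    - {"x": 0.5,"y": 0,"z": 0.05,"wx": 0,"wy": 0,"wz": 0,"gripper": 2}
    - {"x": 0,"y": 0,"z": 0,"wx": 0,"wy": 0,"wz": 0,"gripper": 2}

```text
time_s: 19.85
position: [0.5248, 0.1505, 0.2977]
tool_rot: [[-0.213, 0.977, 0.004], [0.977, 0.213, -0.001], [-0.002, 0.003, -1.0]]
ft_force: [1.6, -3.3, 8.0]
grip_width: 0.0292
```

```bash
python3 l.py
```

```text
19.85 grasp pt in loader [ 15.2 100.6 142.7] F loader [np.float64(0.9), np.float64(-3.5), np.float64(8.0)] 0.029219885623731737
```

step_arm:
  increments:
    - {"x": 0,"y": 0.5,"z": 0.07,"wx": 0,"wy": 0,"wz": 0,"gripper": 2}
    - {"x": 0,"y": 0.5,"z": 0.1,"wx": 0,"wy": 0,"wz": 0,"gripper": 2}
    - {"x": 0,"y": 0.5,"z": 0.12,"wx": 0,"wy": 0,"wz": 0,"gripper": 2}
    - {"x": 0,"y": 0.5,"z": 0.14,"wx": 0,"wy": 0,"wz": 0,"gripper": 2}
    - {"x": 0,"y": 0.5,"z": 0.15,"wx": 0,"wy": 0,"wz": 0,"gripper": 2}
    - {"x": 0,"y": 0.3,"z": 0.11,"wx": 0,"wy": 0,"wz": 0,"gripper": 2}
    - {"x": 0,"y": 0,"z": 0,"wx": 0,"wy": 0,"wz": 0,"gripper": 2}

```text
time_s: 20.55
position: [0.5522, 0.1566, 0.2901]
tool_rot: [[-0.212, 0.977, 0.002], [0.977, 0.212, 0.001], [0.0, 0.002, -1.0]]
ft_force: [0.6, -0.0, 5.3]
grip_width: 0.0289
```

```bash
python3 l.py
```

```text
20.55 grasp pt in loader [ 43.  101.1 135.1] F loader [np.float64(0.6), np.float64(-0.1), np.float64(5.3)] 0.028917100579579576
```

step_arm:
  increments:
    - {"x": 0,"y": 0.2,"z": 0.08,"wx": 0,"wy": 0,"wz": 0,"gripper": 2}
    - {"x": 0,"y": 0.2,"z": 0.08,"wx": 0,"wy": 0,"wz": 0,"gripper": 2}
    - {"x": 0,"y": 0,"z": 0,"wx": 0,"wy": 0,"wz": 0,"gripper": 2}

```text
time_s: 20.85
position: [0.556, 0.1575, 0.2886]
tool_rot: [[-0.212, 0.977, 0.001], [0.977, 0.212, 0.001], [0.001, 0.002, -1.0]]
ft_force: [0.8, 1.3, 6.2]
grip_width: 0.0292
```

```bash
python3 l.py
```

```text
20.85 grasp pt in loader [ 46.8 101.2 133.6] F loader [np.float64(1.1), np.float64(1.1), np.float64(6.2)] 0.029226807367582312
```

step_arm:
  increments:
    - {"x": 0,"y": 0.2,"z": 0.08,"wx": 0,"wy": 0,"wz": 0,"gripper": 2}
    - {"x": 0,"y": 0,"z": 0,"wx": 0,"wy": 0,"wz": 0,"gripper": 2}

```text
time_s: 21.05
position: [0.5579, 0.1579, 0.2877]
tool_rot: [[-0.213, 0.977, 0.001], [0.977, 0.213, 0.001], [0.001, 0.001, -1.0]]
ft_force: [-0.1, -0.1, 6.3]
grip_width: 0.0293
```

step_arm:
  increments:
    - {"x": 0,"y": 0.2,"z": 0.08,"wx": 0,"wy": 0,"wz": 0,"gripper": 2}
    - {"x": 0,"y": 0,"z": 0,"wx": 0,"wy": 0,"wz": 0,"gripper": 2}

```text
time_s: 21.25
position: [0.5598, 0.1584, 0.2869]
tool_rot: [[-0.212, 0.977, 0.001], [0.977, 0.212, 0.001], [0.001, 0.001, -1.0]]
ft_force: [0.1, 0.0, 5.8]
grip_width: 0.029
```

```bash
python3 l.py
```

```text
21.25 grasp pt in loader [ 50.7 101.3 131.9] F loader [np.float64(0.1), np.float64(0.0), np.float64(5.8)] 0.028961952714829223
```

step_arm:
  increments:
    - {"x": 0,"y": 0.2,"z": 0.08,"wx": 0,"wy": 0,"wz": 0,"gripper": 2}
    - {"x": 0,"y": 0,"z": 0,"wx": 0,"wy": 0,"wz": 0,"gripper": 2}

```text
time_s: 21.45
position: [0.5614, 0.1587, 0.2861]
tool_rot: [[-0.213, 0.977, -0.0], [0.977, 0.213, 0.001], [0.001, -0.0, -1.0]]
ft_force: [-2.8, -0.3, 8.6]
grip_width: 0.0293
```

```bash
python3 l.py;  python3 - <<'E'
from h import *
c=cam("wrist");d=cam("top");e=cam("side")
f=lambda a,w:cv2.resize(a,(w,290),interpolation=cv2.INTER_CUBIC)
cv2.imwrite("pics/fin1.png",np.vstack([np.hstack([f(c[0],390),f(d[0][140:255,130:285],390)]),np.hstack([f(e[0][85:215,200:375],390),f(c[0][60:300,130:453],390)])]))
E
```

```text
21.45 grasp pt in loader [ 52.1 101.3 131.1] F loader [np.float64(-2.8), np.float64(0.3), np.float64(8.6)] 0.029271363351899025
```

View pics/fin1.png

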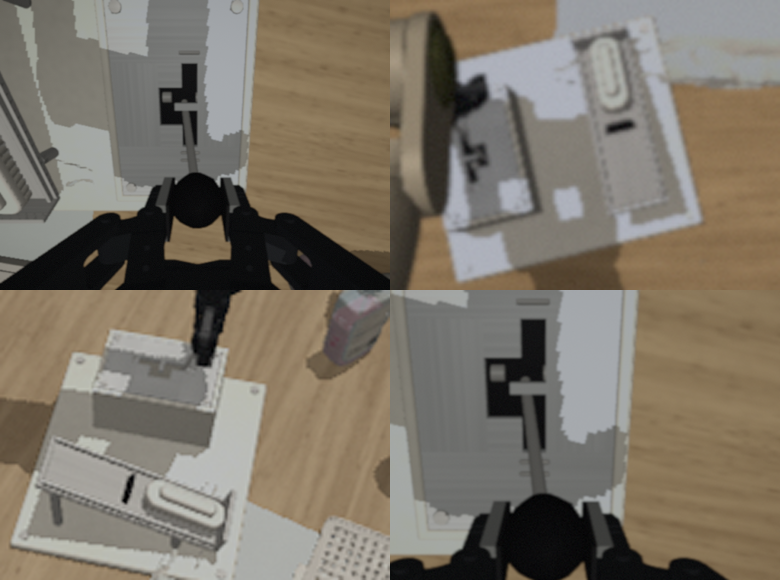

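The stem lies in the rear leg of the gate and the knob is beyond the two ribs. The brush sits at the stop. A small further push will confirm the end of the slot.

step_arm:
  increments:
    - {"x": 0,"y": 0.2,"z": 0.05,"wx": 0,"wy": 0,"wz": 0,"gripper": 2}
    - {"x": 0,"y": 0,"z": 0,"wx": 0,"wy": 0,"wz": 0,"gripper": 2}

```text
time_s: 21.8
position: [0.5629, 0.1591, 0.2855]
tool_rot: [[-0.213, 0.977, -0.002], [0.977, 0.213, 0.0], [0.001, -0.002, -1.0]]
ft_force: [-5.5, -1.4, 9.6]
grip_width: 0.0289
```

```bash
python3 l.py
```

```text
21.8 grasp pt in loader [ 53.4 101.3 130.5] F loader [np.float64(-5.7), np.float64(-0.2), np.float64(9.6)] 0.028927804975717515
```

step_arm:
  increments:
    - {"x": 0,"y": -0.1,"z": 0,"wx": 0,"wy": 0,"wz": 0,"gripper": 2}
    - {"x": 0,"y": 0,"z": 0,"wx": 0,"wy": 0,"wz": 0,"gripper": 5}
    - {"x": 0,"y": 0,"z": 0,"wx": 0,"wy": 0,"wz": 0,"gripper": 7}
    - {"x": 0,"y": 0,"z": 0,"wx": 0,"wy": 0,"wz": 0,"gripper": 7}
    - {"x": 0,"y": 0,"z": -1,"wx": 0,"wy": 0,"wz": 0,"gripper": 7}
    - {"x": 0,"y": 0,"z": -3,"wx": 0,"wy": 0,"wz": 0,"gripper": 7}
    - {"x": 0,"y": 0,"z": -4,"wx": 0,"wy": 0,"wz": 0,"gripper": 7}
    - {"x": 0,"y": 0,"z": -2,"wx": 0,"wy": 0,"wz": 0,"gripper": 7}
    - {"x": 3,"y": 0,"z": -2,"wx": 0,"wy": 0,"wz": 0,"gripper": 7}
    - {"x": 4,"y": 0,"z": 0,"wx": 0,"wy": 0,"wz": 0,"gripper": 7}
    - {"x": 4,"y": -2,"z": 0,"wx": 0,"wy": 0,"wz": 0,"gripper": 7}
    - {"x": 4,"y": -3,"z": 0,"wx": 0,"wy": 0,"wz": 0,"gripper": 7}
    - {"x": 4,"y": -4,"z": 0,"wx": 0,"wy": 0,"wz": 0,"gripper": 7}
    - {"x": 4,"y": -4,"z": 0,"wx": 0,"wy": 0,"wz": 0,"gripper": 7}
    - {"x": 3,"y": -4,"z": 0,"wx": 0,"wy": 0,"wz": 0,"gripper": 7}
    - {"x": 0,"y": 0,"z": 0,"wx": 0,"wy": 0,"wz": 0,"gripper": 7}

```text
time_s: 23.4
position: [0.3479, 0.3709, 0.4063]
tool_rot: [[-0.218, 0.976, -0.0], [0.976, 0.218, 0.001], [0.001, -0.0, -1.0]]
ft_force: [0.5, 0.2, 0.1]
grip_width: 0.0699
```

```bash
python3 l.py;  python3 - <<'E'
from p import *
d=cam("top");e=cam("side")
f=lambda a,w:cv2.resize(a,(w,390),interpolation=cv2.INTER_CUBIC)
cv2.imwrite("pics/fin2.png",np.hstack([f(d[0][135:255,130:250],390),f(e[0][75:215,200:340],400)]))
def blob(c,r):
    g=cv2.cvtColor(c[0],cv2.COLOR_BGR2GRAY)[r[1]:r[3],r[0]:r[2]]
    n,l,st,ce=cv2.connectedComponentsWithStats((g<35).astype(np.uint8))
    for i in range(1,n):
        if st[i,4]>25: print(st[i],ce[i]+[r[0],r[1]])
blob(d,(140,150,205,235));print();blob(e,(230,75,320,150))
for l in (.67,.71,.74):
    a=l-.355; k=(124.1*np.sin(a),100,20+124.1*np.cos(a)); print(l,proj(d,L2W(X,k)).round(1),proj(e,L2W(X,k)).round(1))
print('start chk',[proj(q,L2W(X,(-39.7,101.5,138.3))).round(1).tolist() for q in(d,e)])
E
```

```text
23.4 grasp pt in loader [-111.5  353.9  251.3] F loader [np.float64(0.5), np.float64(0.1), np.float64(0.1)] 0.06994655806530682
[ 8 32  8  8 54] [151.5        185.24074074]

[56 28 11 10 83] [290.92771084 107.51807229]
0.67 [152.1 188. ] [288.  106.4]
0.71 [151.9 186.4] [289.7 107.1]
0.74 [151.7 185.3] [291.  107.6]
start chk [[157.2, 215.3], [259.3, 101.1]]
```

View pics/fin2.png

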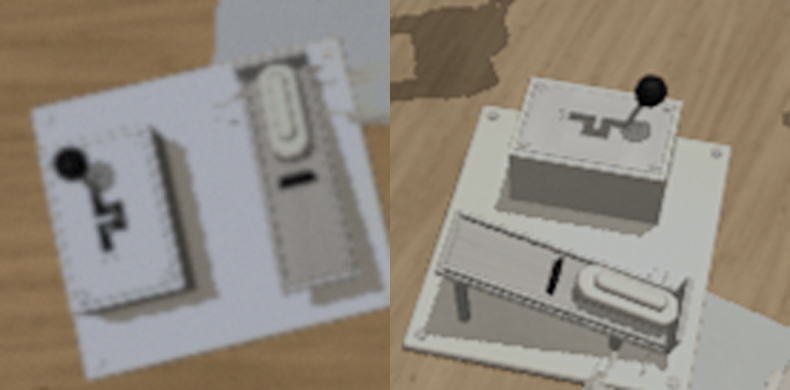

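The knob is at (151.5,185.2) in the top view and (290.9,107.5) in the side view. Both match a lever angle of 0.74 rad. The tongue is raised behind the brush, and the brush is at the stop.

```bash
python3 -c "
from rig import env
env.close_job()"
```

```text
the job is handed in; nothing more can be done
```

I set the white nail brush on the upper lane, slid it down to the back stop, and confirmed it was home with a nudge from closed fingers (15 N in x, stiff contact). I then took the lever through all five legs of the gate into the rear end slot and withdrew the gripper. The arm's clock read about 23.4 s.

**Last checks:**
- **Lever:** the knob's position in both the top and side views matches about 0.74 rad, hard in the rear slot.
- **Retainer:** the tongue shows raised behind the brush.
- **Brush:** it sits at the stop.
- **Robot:** touching nothing, wrist force about 0.5 N.

**What disagreed or was not checked:**
- **Grasp point:** at the end of the last leg it read x = 53 mm, against about 47 mm expected for the knob. The knob was probably held slightly off-centre in the pads, since the images place it correctly.
- **Brush at the stop:** the first slide ended at a modelled centre of −53 mm instead of −49 mm, which I put down to a few millimetres of error in the lane model.
- **Cup:** nothing passed near it, but I did not re-measure its position at the end.

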